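Put the inspected vial away and slide the rack home

TASK

Inspection is finished with the tall vial in the aluminium stand: take it out and set it fully down in the empty hole of the white vial rack. Put the rack away too: slide it along the bench, without lifting or tipping it, into its bay between the small red drawer unit and the soldering station until its end is square and hard up against the power rail at the back, every vial still standing in its hole. Leave the two short vials in the stand and leave everything else on the bench alone.

Things in the scene. Friction and masses are not known exactly. Their poses are not given: they have to be found in the camera images.
- tall_vial: the vial to put away: clear glass, 21 mm in diameter with a rounded foot, black ribbed screw cap as wide and 12 mm high; 68 mm tall in all, 25 g. It stands in one of the three holes of the stand (which one varies), 22 mm taller than the two vials beside it, its underside 4 mm and its top 72 mm above the bench. Origin: centre of its underside, z up
- vial_1: capped glass sample vial, identical to tall_vial, standing in one of the rack's holes (which one varies); origin: centre of its underside, z up
- vial_2: capped glass sample vial, identical to tall_vial, standing in one of the rack's holes (which one varies); origin: centre of its underside, z up
- vial_3: capped glass sample vial, identical to tall_vial, standing in one of the rack's holes (which one varies); origin: centre of its underside, z up
- vial_4: capped glass sample vial, identical to tall_vial, standing in one of the rack's holes (which one varies); origin: centre of its underside, z up
- vial_5: capped glass sample vial, identical to tall_vial, standing in one of the rack's holes (which one varies); origin: centre of its underside, z up
- rack: loose white vial rack, black base, 150 mm long (x), 100 wide (y), 42 high, 0.2 to 0.45 kg empty; plain end cheeks, open sides (top plate edge 36 to 42 mm up, base 0 to 4). Six round 24 mm holes, 46 mm apart, one of them empty; a seated vial stands with its underside 4 mm and top 72 mm above the bench. Origin: centre of its underside, x lengthwise, roughly towards the rail, y left
- rack_hole0 (a point): centre of the mouth of a rack hole, on the rack's top face 42 mm above the bench, at x -46 mm, y 23 mm from the rack's origin; axes as the rack
- rack_hole1 (a point): centre of the mouth of a rack hole, on the rack's top face 42 mm above the bench, at x -46 mm, y -23 mm from the rack's origin; axes as the rack
- rack_hole2 (a point): centre of the mouth of a rack hole, on the rack's top face 42 mm above the bench, at x 0 mm, y 23 mm from the rack's origin; axes as the rack
- rack_hole3 (a point): centre of the mouth of a rack hole, on the rack's top face 42 mm above the bench, at x 0 mm, y -23 mm from the rack's origin; axes as the rack
- rack_hole4 (a point): centre of the mouth of a rack hole, on the rack's top face 42 mm above the bench, at x 46 mm, y 23 mm from the rack's origin; axes as the rack
- rack_hole5 (a point): centre of the mouth of a rack hole, on the rack's top face 42 mm above the bench, at x 46 mm, y -23 mm from the rack's origin; axes as the rack
- stand: inspection stand: aluminium block 152 mm long (x), 56 wide (y), 26 high, screwed to the bench, three blind 24 mm holes in a row at x -46, 0 and 46 mm, their floor 4 mm above the bench. Holds tall_vial and the two short vials, in any order. Origin: centre of its underside, x along the row of holes, which points roughly away from the robot, z up
- short_vial_1: short capped glass vial, 21 mm in diameter and 46 mm tall, standing in the stand, its top 50 mm above the bench; it stays there. Origin: centre of its underside
- short_vial_2: short capped glass vial, 21 mm in diameter and 46 mm tall, standing in the stand, its top 50 mm above the bench; it stays there. Origin: centre of its underside
- rail: fixed aluminium power rail across the back of the bench: a bar 900 mm long (y), 50 deep, 55 high, sockets on top, its flat upright front face towards the robot. Origin: bottom middle of that front face, at the middle of the bay where the rack belongs; x into the rail, away from the robot, y along it to the left, z up
- drawers: fixed small red two-drawer unit, 120 mm deep (x), 120 wide (y), 116 high, drawer fronts 10 mm further out, standing 2 mm off the rail on one side of the bay (left or right varies). It and the soldering station leave a bay 144 to 156 mm wide between them. Origin: centre of its underside, axes as the rail
- station: fixed dark grey soldering station, 120 mm deep (x), 120 wide (y), 90 high, knob 14 mm further out, standing 2 mm off the rail on the other side of the bay. Origin: centre of its underside, axes as the rail
- tweezers: steel tweezers 128 mm long, 7 mm high, lying on the bench along their x; leave alone. Origin: middle of the underside
- screwdriver: red-handled screwdriver, 200 mm long, lying along its x, handle to -x; leave alone
- spool: steel-grey solder wire spool standing on its flat, 56 mm in diameter, 40 mm high; leave alone. Origin: centre of its underside
- flux_bottle: small bottle with a black cap, 36 mm in diameter, 85 mm tall; leave alone. Origin: centre of its underside
- pcb: green circuit board 100 by 75 mm, 17 mm high at its connector, lying on the bench; leave alone. Origin: centre of its underside

How it is judged:
At the end, for the whole second after the job is handed in: All six tall vials stand seated in the rack (tall_vial within 5 mm of its hole's axis, undersides within 5 mm of seated height, within 0.2 rad of upright); the rack lies flat in the bay, far end within 6 mm of the rail, within 30 mm of mid-bay and 0.07 rad of square; all at rest ((horizontal distance between tall_vial and rack_hole0 below 0.005 m or horizontal distance between tall_vial and rack_hole1 below 0.005 m or horizontal distance between tall_vial and rack_hole2 below 0.005 m or horizontal distance between tall_vial and rack_hole3 below 0.005 m or horizontal distance between tall_vial and rack_hole4 below 0.005 m or horizontal distance between tall_vial and rack_hole5 below 0.005 m) and z of tall_vial in the frame of rack between 0.001 and 0.009 m and angle between each of tall_vial, vial_1, vial_2, vial_3, vial_4, vial_5's own z axis and vertical below 0.2 rad and z of vial_1 in the frame of rack between 0.001 and 0.009 m and x of vial_1 in the frame of rack between -0.055 and 0.055 m and y of vial_1 in the frame of rack between -0.032 and 0.032 m and z of vial_2 in the frame of rack between 0.001 and 0.009 m and x of vial_2 in the frame of rack between -0.055 and 0.055 m and y of vial_2 in the frame of rack between -0.032 and 0.032 m and z of vial_3 in the frame of rack between 0.001 and 0.009 m and x of vial_3 in the frame of rack between -0.055 and 0.055 m and y of vial_3 in the frame of rack between -0.032 and 0.032 m and z of vial_4 in the frame of rack between 0.001 and 0.009 m and x of vial_4 in the frame of rack between -0.055 and 0.055 m and y of vial_4 in the frame of rack between -0.032 and 0.032 m and z of vial_5 in the frame of rack between 0.001 and 0.009 m and x of vial_5 in the frame of rack between -0.055 and 0.055 m and y of vial_5 in the frame of rack between -0.032 and 0.032 m and x of rack in the frame of rail above -0.081 m and angle between the x axis of rack and the x axis of rail, either way round below 0.07 rad and y of rack in the frame of rail between -0.03 and 0.03 m and height (world z) of rack below 0.004 m and linear speed of each of rack, tall_vial below 0.01 m/s); the robot touches nothing.
It fails at once if the rack is lifted off the bench or tipped (height (world z) of rack above 0.015 m or angle between rack's own z axis and vertical above 0.15 rad).
It fails at once if a short vial is pulled or knocked out of the stand (distance of any of short_vial_1, short_vial_2 from where it was at the start of the episode above 0.02 m).
It fails at once if a bystander (tweezers, screwdriver, solder spool, flux bottle, circuit board) is moved by more than 30 mm (distance of any of tweezers, screwdriver, spool, flux_bottle, pcb from where it was at the start of the episode above 0.03 m).
It also fails if it takes over 72 s, if anything falls off the work surface, if the arm or the gripper's body presses on something with over 40 N, if the wrist force passes 120 N, or if a joint passes its speed limit or range.

ROBOT

A 6-joint arm with a two-finger parallel gripper is mounted at the origin on the work surface. World frame = base frame: x ahead of the robot, y to its left, z up, the work surface at z = 0. Lengths are in m, angles in rad, forces in N, time in s.
With the tool pointing down it reaches from about 0.35 to 0.975 m from the base axis. Payload 7.1 kg.
Tool frame: the origin (TCP) lies midway between the tips of the shut fingers; the grasp point (between the pads) lies 19 mm behind it; z points along the fingers, y is the line along which they close (so a half turn about z gives the same grasp; the last joint's range is limited). The gripper opens to 88 mm and grips with 3 to 60 N. Pads are 20 mm wide; open, the fingers measure 115 mm over their backs; the gripper's body (75 mm by 178 mm) begins 61 mm behind the grasp point.
Start: joints at [-1.247, 0.423, 1.63, -0, 1.089, -0.019], TCP at [0.21, -0.589, 0.223] pointing down, gripper open.
Joint ranges: [-3, 3], [-0.9, 2.11], [0.09, 2.58], [-1.31, 4.45], [0.11, 2.69], [-2.54, 2.54]. Speed limits (rad/s): [2.39, 2.39, 3.01, 3.14, 3.14, 3.14].

INTERFACE

Orientations are given as a unit quaternion [w, x, y, z].
In Python, from station import move_pose, movel, movej, command_gripper, wait, inverse_kinematics, read_camera, camera_info, MotionError, job_done, get_time, get_joint_pos, get_qvel, get_effort, get_tcp_pos, get_ee_rot, get_ft_force, get_ft_torque, get_grip_width, get_finger_force gives the robot as it stands. Calls block until the motion is done:
- move_pose(position, orientation): joint-space move of the TCP to a pose.
- movel(position, frame=None, v=0.15, until_force=None): straight line of the TCP; frame=None keeps the orientation; v is the mean speed in m/s. With until_force (N) it stops when the force on the tool has changed by that much, and returns True; else False.
- movej(angles): joint-space move.
- command_gripper(opening): opening from 0.0 (shut) to 1.0 (fully open); the grip force is fixed at half the most; returns when the fingers have stopped.
- wait(seconds).
- inverse_kinematics(position, orientation): joint angles nearest the present ones, or None.
- read_camera(name): name is "side" or "top"; returns the picture (480x640x3 uint8, red, green, blue); there is no depth.
- camera_info(name): a dict with "intrinsics" (3x3 intrinsics, pixels), "dist" ([k1, k2, p1, p2, k3] as OpenCV has them; the pictures are not rectified), "T" (4x4, takes a point from camera to world coordinates). Camera axes: x right, y up, looking along -z (the intrinsics and any distortion apply to the point x, -y, -z); pixel columns grow to the right and rows downward; lengths in m; the calibration is good to about 2 mm. A picture is of the moment at which its call begins. camera_info takes no time and is no camera call.
A pose or a line that the arm cannot do raises MotionError and nothing moves.
- job_done(): hands the job in; it is judged then, once.
Readings, each from a call of its own:
- get_time(): time.
- get_joint_pos(): joint angles.
- get_qvel(): joint speeds.
- get_effort(): joint torques, N m.
- get_tcp_pos(): TCP position.
- get_ee_rot(): TCP orientation.
- get_ft_force(): force on the tool from outside, world axes, zero at the start.
- get_ft_torque(): the same for the moment, N m.
- get_grip_width(): opening from 0.0 (shut) to 1.0 (fully open).
- get_finger_force(): force on a finger pad.
Only numpy, scipy, OpenCV 4.12 (cv2) and the standard library are available. Lean on these libraries where they do the work, as an engineer would, in place of code of your own. Each camera call takes 0.05 s, during which the arm holds its last target. There are 200 camera calls.

## Working session

There is one attempt and no reset: what is moved stays moved. The work goes in short steps, each a Python script; the robot and the scene stay as the last script left them, time stands still between calls to the robot, and variables do not carry over. Pictures are saved under pics/ and viewed, at most 10 in all, crops included, and the job is handed in when it is done.

```bash
mkdir -p pics; ls
python3 - <<'E'
from station import *
import cv2
for n in("top","side"):
    im=read_camera(n); cv2.imwrite(f"pics/{n}0.png",cv2.cvtColor(im,cv2.COLOR_RGB2BGR))
    c=camera_info(n); print(n,c["intrinsics"],c["dist"],c["T"])
print(get_time(),get_ee_rot())
E
```

```text
pics
top [[525.78461017   0.         314.47951002]
 [  0.         525.78461017 239.21329258]
 [  0.           0.           1.        ]] [-0.02862491  0.          0.          0.          0.        ] [[ 0.05307669  0.97813642 -0.20107711  0.29600456]
 [-0.99858932  0.05168803 -0.01215389 -0.05897455]
 [-0.00149489  0.20143854  0.97950002  1.33439597]
 [ 0.          0.          0.          1.        ]]
side [[517.92050563   0.         317.17428866]
 [  0.         517.92050563 245.16513464]
 [  0.           0.           1.        ]] [-0.13257717  0.          0.          0.          0.        ] [[ 0.9777528   0.12675151 -0.16713325  0.34685516]
 [-0.20934358  0.63986175 -0.73942695 -0.97181284]
 [ 0.01321869  0.75796504  0.65216123  0.90151708]
 [ 0.          0.          0.          1.        ]]
0.1 [-6.44746087e-04  9.85347364e-01  1.70558339e-01 -9.55069249e-05]
```

View pics/top0.png

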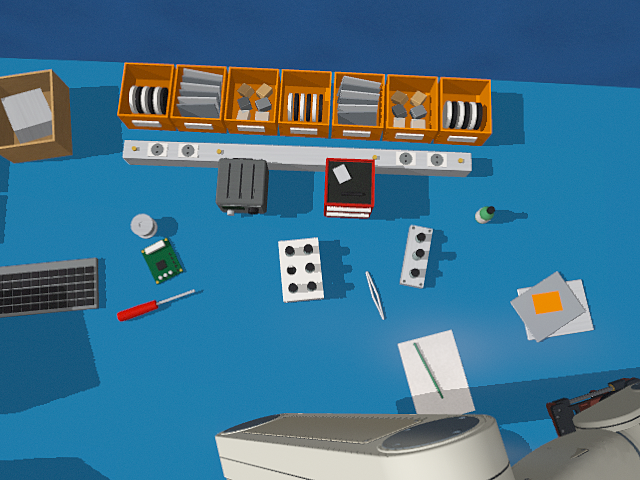

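View pics/side0.png

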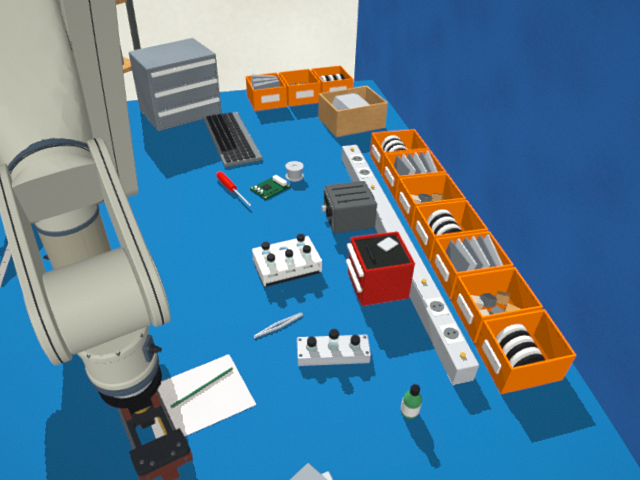

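The tall vial is in the middle hole of the stand: its cap stands highest in the side view, near (333,335), and sits at about (420,254) in the top view. In the rack, the left-middle hole at top (291,270), hole2, looks empty, because the side view shows only five caps. The station is left of the bay and the drawers are right of it.

```bash
cat > h.py <<'E'
import numpy as np, cv2
from station import *
from scipy.spatial.transform import Rotation as R
def ray(n,px):
    c=camera_info(n); T=np.array(c["T"])
    p=cv2.undistortPoints(np.array(px,float).reshape(-1,1,2),np.array(c["intrinsics"]),np.array(c["dist"]))[:,0]
    d=np.c_[p[:,0],-p[:,1],-np.ones(len(p))]@T[:3,:3].T
    return T[:3,3],d
def onz(n,px,z):
    o,d=ray(n,px); return o+d*((z-o[2])/d[:,2])[:,None]
def dark(im,seed,r=9,th=60):
    """centroid and area of dark blob nearest seed"""
    x,y=seed; s=im[y-r:y+r+1,x-r:x+r+1].max(2)
    k,l,st,ce=cv2.connectedComponentsWithStats((s<th).astype(np.uint8))
    i=1+np.argmax(st[1:,4]); return ce[i]+[x-r,y-r],st[i,4]
def quat(yaw,tilt=0):
    """tool down, tool y along world y turned by yaw; tilt leans the body back (-x)"""
    r=R.from_euler('z',yaw)*R.from_euler('y',-tilt)*R.from_euler('x',np.pi)
    q=r.as_quat(); return [q[3],q[0],q[1],q[2]]
E
python3 - <<'E'
from h import *
np.set_printoptions(precision=4,suppress=True)
im=cv2.cvtColor(cv2.imread("pics/top0.png"),cv2.COLOR_BGR2RGB)
sd=cv2.cvtColor(cv2.imread("pics/side0.png"),cv2.COLOR_BGR2RGB)
for nm,s,z in [("h0",(292,288),.072),("h1",(312,287),.072),("h2",(291,270),.042),("h3",(310,267),.072),("h4",(289,250),.072),("h5",(308,249),.072),("sN",(415,271),.05),("tall",(420,254),.072),("sF",(421,237),.05)]:
    c,a=dark(im,s); print(nm,c,a,onz("top",c,z)[0])
for nm,s,z in [("tall",(333,335),.072),("sN",(312,342),.05),("sF",(355,340),.05)]:
    c,a=dark(sd,s); print("side",nm,c,a,onz("side",c,z)[0])
hsv=cv2.cvtColor(im,cv2.COLOR_RGB2HSV)
fg=((hsv[...,1]<110)|(hsv[...,0]<80)|(hsv[...,0]>130)).astype(np.uint8)
P=[]
for c in list(range(135,205,5))+list(range(385,465,5)):
    col=fg[150:185,c]; P.append((c,150+np.max(np.flatnonzero(col))+.5))
w=onz("top",P,0); f=np.polyfit(w[:,1],w[:,0],1); print("rail x=%.4f*y+%.4f"%tuple(f),np.std(w[:,0]-np.polyval(f,w[:,1])))
for r in range(165,210,6):
    row=fg[r]; a=np.flatnonzero(row[235:297])[-1]+235.5; b=np.flatnonzero(row[297:360])[0]+296.5
    print(r,a,b,onz("top",[(a,r)],.09)[0],onz("top",[(b,r)],.116)[0])
v=cv2.resize(im[150:310,210:450],None,fx=3.3,fy=3.3,interpolation=cv2.INTER_CUBIC)
cv2.imwrite("pics/crop1.png",cv2.cvtColor(v,cv2.COLOR_RGB2BGR))
E
```

```text
h0 [292.5556 287.2037] 54 [0.4346 0.0031 0.072 ]
h1 [311.3208 285.3019] 53 [ 0.4416 -0.0417  0.072 ]
h2 [291.2708 270.125 ] 48 [0.4801 0.0104 0.042 ]
h3 [309.52 266.36] 50 [ 0.4874 -0.0349  0.072 ]
h4 [289.16 249.74] 50 [0.5257 0.017  0.072 ]
h5 [307.9818 248.2909] 55 [ 0.5317 -0.0287  0.072 ]
sN [414.8571 272.1224] 49 [ 0.49   -0.2945  0.05  ]
tall [419.5686 252.5882] 51 [ 0.5354 -0.3012  0.072 ]
sF [420.74 236.42] 50 [ 0.5808 -0.3078  0.05  ]
side tall [333.4262 334.0164] 61 [ 0.5336 -0.3116  0.072 ]
side sN [311.3103 341.8621] 58 [ 0.4886 -0.3054  0.05  ]
side sF [354.7705 340.1148] 61 [ 0.5785 -0.3191  0.05  ]
rail x=-0.0130*y+0.7548 0.0007829696724625549
165 296.5 296.5 [0.7375 0.0112 0.09  ] [0.7283 0.0097 0.116 ]
171 268.5 313.5 [0.7182 0.0797 0.09  ] [ 0.7151 -0.0325  0.116 ]
177 268.5 324.5 [0.7026 0.0786 0.09  ] [ 0.7013 -0.06    0.116 ]
183 267.5 324.5 [0.687 0.08  0.09 ] [ 0.6861 -0.0607  0.116 ]
189 267.5 323.5 [0.6716 0.0789 0.09  ] [ 0.6708 -0.059   0.116 ]
195 267.5 323.5 [0.6563 0.0778 0.09  ] [ 0.6558 -0.0598  0.116 ]
201 266.5 323.5 [0.6409 0.0791 0.09  ] [ 0.6408 -0.0605  0.116 ]
207 266.5 323.5 [0.6257 0.078  0.09  ] [ 0.626  -0.0613  0.116 ]
```

View pics/crop1.png

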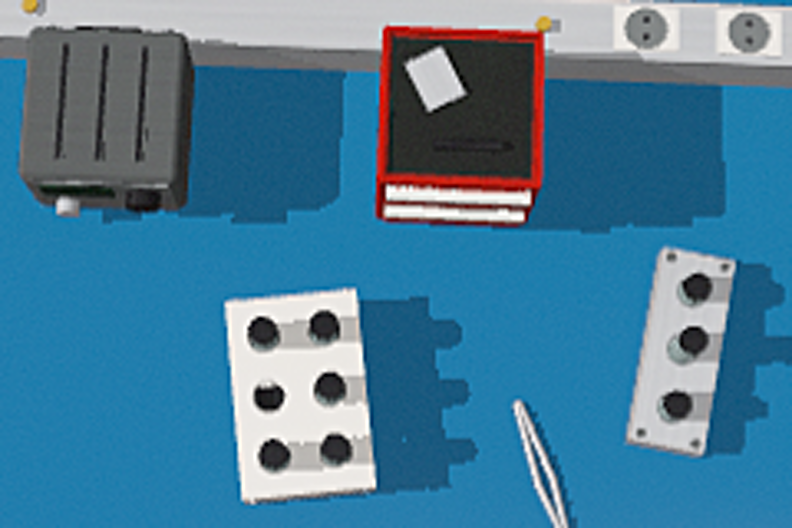

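The crop shows hole2 empty (dark bore, no cap, at about (291,270)). The stand row and rack grid both fit the expected 46 mm spacing. Next I grasp, closing across the stand row, and use the force reading to centre on the vial.

```bash
cat >> h.py <<'E'
def best(yaw,p,tilt=0):
    qs=[quat(yaw,tilt)] if tilt else [quat(yaw),quat(yaw+np.pi)]
    c=[(abs(j[5]),q) for q in qs if (j:=inverse_kinematics(p,q)) is not None]
    return min(c,key=lambda t:t[0])[1]
E
python3 - <<'E'
from h import *
np.set_printoptions(precision=4,suppress=True)
q=best(-.145,[.535,-.304,.16]); print(q)
move_pose([.535,-.304,.16],q); print(get_joint_pos())
print("stop",movel([.535,-.304,.048],v=.12,until_force=8),get_tcp_pos(),get_ft_force())
f0=np.array(get_ft_force())
command_gripper(0.0); print(get_grip_width(),np.array(get_ft_force())-f0,get_ft_torque(),get_finger_force(),get_time())
sd=read_camera("side"); cv2.imwrite("pics/side1.png",cv2.cvtColor(sd,cv2.COLOR_RGB2BGR))
for nm,s in [("h0",(265,246)),("h1",(271,258)),("h3",(289,253)),("h4",(301,238)),("h5",(306,249))]:
    c,a=dark(sd,s,7); print(nm,c,a,onz("side",c,.067)[0])
E
```

```text
[np.float64(6.107148419061535e-17), np.float64(0.9973730259718263), np.float64(-0.07243650366909361), np.float64(-4.43545661798905e-18)]
[-0.5372  0.4839  1.6962 -0.0002  0.9612  1.1792]
stop False [ 0.5355 -0.3043  0.0487] [ 0.3369 -0.9307  1.0507]
0.22934780870588614 [-0.703   0.5661 -2.0797] [0.0816 0.0522 0.0329] 29.999032694322523 3.8417
h0 [265.4 246.7] 20 [ 0.4345 -0.0065  0.067 ]
h1 [270.7619 258.2381] 21 [ 0.4414 -0.051   0.067 ]
h3 [288.6571 253.1714] 35 [ 0.4866 -0.0413  0.067 ]Traceback (most recent call last):
  File "<stdin>", line 10, in <module>
  File "h.py", line 15, in dark
    i=1+np.argmax(st[1:,4]); return ce[i]+[x-r,y-r],st[i,4]
        ~~~~~~~~~^^^^^^^^^^
    return _wrapfunc(a, 'argmax', axis=axis, out=out, **kwds)
    return bound(*args, **kwds)
ValueError: attempt to get argmax of an empty sequence
```

Run:
```python
from h import *
np.set_printoptions(precision=4,suppress=True)
p=get_tcp_pos(); movel([p[0],p[1],.15],v=.12); print(get_grip_width())
t=[.4805,.0065]
move_pose([*t,.15],best(.151,[*t,.15])); print(get_joint_pos())
movel([*t,.097],v=.1); print(get_tcp_pos(),get_ft_force(),get_time())
o=[]
for n,(x0,x1,y0,y1) in {"side":(235,335,195,295),"top":(250,350,215,315)}.items():
    im=read_camera(n); np.save(f"pics/{n}2.npy",im)
    o.append(cv2.resize(im[y0:y1,x0:x1],(400,400),interpolation=cv2.INTER_CUBIC))
cv2.imwrite("pics/hov.png",cv2.cvtColor(np.hstack(o),cv2.COLOR_RGB2BGR))
```

```text
0.23293844757617613
[-0.0123  0.3224  1.9971 -0.0003  0.8216  1.4084]
[0.4808 0.0062 0.0971] [-0.4855 -0.6762 -0.3855] 6.775
```

View pics/hov.png

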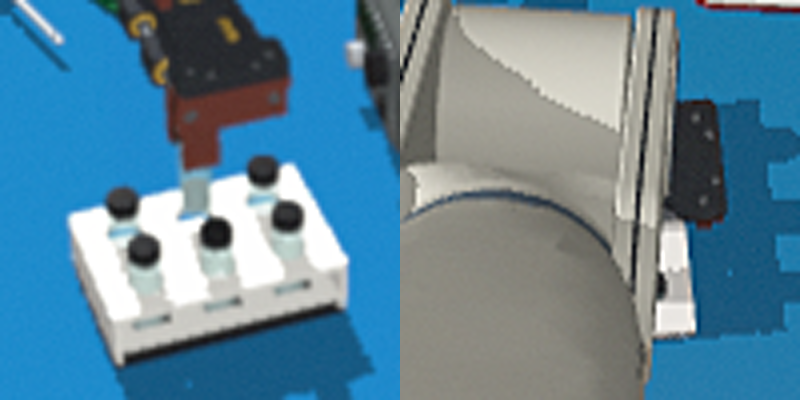

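The side crop shows the vial hanging over the empty hole2, centred between the h0 and h4 vials at about pixel (284,245). The top view is blocked by the arm. I'll descend under force guard, with a small search if it lands on the plate.

Run:
```python
from h import *
np.set_printoptions(precision=4,suppress=True)
c=np.array([.4805,.0060]); e=np.array([np.cos(.151),np.sin(.151)]); n=np.array([-e[1],e[0]])
for dx,dy in [(0,0),(0,-.002),(0,.002),(.002,0),(-.002,0),(0,-.0035),(0,.0035)]:
    t=c+dx*e+dy*n
    movel([*t,.094],v=.1)
    hit=movel([*t,.0495],v=.05,until_force=4)
    p=get_tcp_pos(); print(dx,dy,hit,p,get_ft_force(),get_grip_width())
    if p[2]<.07: break
print(get_time())
im=read_camera("side")
cv2.imwrite("pics/in.png",cv2.cvtColor(cv2.resize(im[195:295,235:335],(400,400),interpolation=cv2.INTER_CUBIC),cv2.COLOR_RGB2BGR))
```

```text
0 0 True [0.481  0.0061 0.085 ] [0.306  0.3922 2.5328] 0.22713941797872433
0 -0.002 True [0.4811 0.0041 0.0847] [0.7147 1.2818 2.105 ] 0.2303016687290522
0 0.002 False [0.4803 0.008  0.0497] [-0.1076 -0.1668 -0.4634] 0.2302857148291232
9.45
```

View pics/in.png

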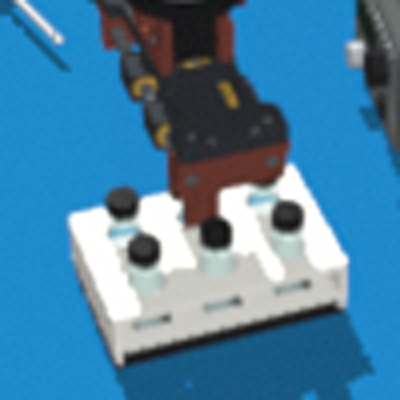

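The vial is now down in hole2: TCP z is 0.0497 with no load, and it sits in line with h0 and h4. Next I release, retreat, and check the IK for a tilted two-finger push on the near end cheek.

```bash
cat >> h.py <<'E'
def cands(yaw,tilt,p):
    out=[]
    for h in (0,np.pi):
        r=R.from_euler('z',yaw)*R.from_euler('y',-tilt)*R.from_euler('x',np.pi)*R.from_euler('z',h)
        x=r.as_quat(); q=[x[3],x[0],x[1],x[2]]; j=inverse_kinematics(p,q)
        if j is not None: out.append((h,abs(j[5]),q,np.array(j)))
    return out
E
python3 - <<'E'
from h import *
np.set_printoptions(precision=3,suppress=True)
command_gripper(0.38); print(get_grip_width(),get_ft_force())
p=get_tcp_pos(); movel([p[0],p[1],.16],v=.15)
np.save("pics/s3.npy",read_camera("side")); 
sd=read_camera("side")
c,a=dark(sd,(283,241),7); print("tall in rack",c,a,onz("side",c,.067)[0],get_time())
for x,y,yaw,z in [(.37,-.03,.151,.16),(.39,-.029,.151,.014),(.45,-.02,.12,.014),(.5,-.01,.08,.014),(.6,.0115,.013,.014)]:
    for t in (0,.2,.35,.5):
        print(x,t,[(round(h,1),j) for h,_,q,j in cands(yaw,t,[x,y,z])])
E
```

```text
0.38331976333570844 [-0.193 -0.138 -0.269]
tall in rack [283.381 242.476] 21 [0.481 0.001 0.067] 10.925
0.37 0 [(0, array([-0.113,  0.152,  2.21 , -0.   ,  0.78 ,  1.307])), (3.1, array([-0.113,  0.152,  2.21 , -0.   ,  0.78 , -1.835]))]
0.37 0.2 [(0, array([-0.164,  0.074,  2.328,  0.118,  0.552,  1.161])), (3.1, array([-0.164,  0.074,  2.328,  0.118,  0.552, -1.981]))]
0.37 0.35 [(0, array([-0.216,  0.038,  2.417,  0.34 ,  0.378,  0.906])), (3.1, array([-0.216,  0.038,  2.417,  0.34 ,  0.378, -2.235]))]
0.37 0.5 [(0, array([-0.282,  0.032,  2.507,  0.967,  0.247,  0.232]))]
0.39 0 [(0, array([-0.105,  0.518,  2.235, -0.   ,  0.389,  1.315])), (3.1, array([-0.105,  0.518,  2.235, -0.   ,  0.389, -1.826]))]
0.39 0.2 []
0.39 0.35 [(0, array([-0.198,  0.538,  2.446,  2.54 ,  0.208, -1.308])), (3.1, array([-0.198,  0.538,  2.446,  2.54 ,  0.208,  1.834]))]
0.39 0.5 [(0, array([-0.256,  0.621,  2.524,  2.738,  0.504, -1.574])), (3.1, array([-0.256,  0.621,  2.524,  2.738,  0.504,  1.568]))]
0.45 0 [(0, array([-0.071,  0.557,  2.11 , -0.   ,  0.474,  1.38 ])), (3.1, array([-0.071,  0.557,
[... 574 characters left out ...]
))]
0.5 0.2 [(0, array([-0.061,  0.563,  2.135,  0.114,  0.248,  1.322])), (3.1, array([-0.061,  0.563,  2.135,  0.114,  0.248, -1.82 ]))]
0.5 0.35 []
0.5 0.5 [(0, array([-0.096,  0.604,  2.312,  2.835,  0.281, -1.43 ])), (3.1, array([-0.096,  0.604,  2.312,  2.835,  0.281,  1.712]))]
0.6 0 [(0, array([-0.001,  0.683,  1.779, -0.   ,  0.68 ,  1.557])), (3.1, array([-0.001,  0.683,  1.779, -0.   ,  0.68 , -1.584]))]
0.6 0.2 [(0, array([-0.002,  0.638,  1.919,  0.008,  0.385,  1.548])), (3.1, array([-0.002,  0.638,  1.919,  0.008,  0.385, -1.593]))]
0.6 0.35 [(0, array([-0.004,  0.628,  2.017,  0.039,  0.147,  1.517])), (3.1, array([-0.004,  0.628,  2.017,  0.039,  0.147, -1.625]))]
0.6 0.5 []
```

```bash
cat >> h.py <<'E'
C0,Y0=np.array([.4838,-.0147]),.151
def tcp(C,yaw,back): return [*(np.array(C)-(.075+back)*np.array([np.cos(yaw),np.sin(yaw)])),.016]
def tq(yaw,tilt):
    r=R.from_euler('z',yaw)*R.from_euler('y',-tilt)*R.from_euler('x',np.pi); x=r.as_quat(); return [x[3],x[0],x[1],x[2]]
def fit(n,seeds,r=6):
    """rack pose from caps seen at h0,h1,h3,h4,h5,(h2) in view n: returns raw points"""
    im=read_camera(n); return im
E
python3 - <<'E'
from h import *
np.set_printoptions(precision=4,suppress=True)
p=tcp(C0,Y0,.026)
print(get_ee_rot(),tq(Y0,0))
move_pose([p[0],p[1],.16],tq(Y0,0)); command_gripper(.6)
movel(p,v=.1); print(get_tcp_pos(),get_ft_force())
movel(tcp(C0,Y0,.012),v=.05); print(get_ft_force())
C1,Y1=np.array([.68,.0125]),.013
for s in np.linspace(.08,.8,10):
    C=C0+s*(C1-C0); y=Y0+s*(Y1-Y0); t=.3*np.clip((s-.45)/.3,0,1)
    movel(tcp(C,y,.010),frame=tq(y,t),v=.05); print(round(s,2),get_tcp_pos(),get_ft_force())
print(get_time(),get_joint_pos())
for n in("top","side"):
    im=read_camera(n); cv2.imwrite(f"pics/{n}4.png",cv2.cvtColor(im,cv2.COLOR_RGB2BGR))
    if n=="top": a=im[120:320,200:400]
    else: a=im[140:340,230:430]
    globals()[n]=cv2.resize(a,(400,400),interpolation=cv2.INTER_CUBIC)
cv2.imwrite("pics/p4.png",cv2.cvtColor(np.hstack([top,side]),cv2.COLOR_RGB2BGR))
E
```

```text
[-0.0001  0.9972  0.0754 -0.0006] [np.float64(6.10579030192482e-17), np.float64(0.9971512286115325), np.float64(0.07542829229481046), np.float64(4.6186508361995295e-18)]
[ 0.3843 -0.0299  0.0164] [-0.7511  0.0751  0.152 ]
[-0.5482  0.2717  0.3717]
0.08 [ 0.4162 -0.0244  0.016 ] [ 0.4346 -0.0014 -0.4638]
0.16 [ 0.4319 -0.0212  0.0161] [ 1.1056 -0.3582 -0.0782]
0.24 [ 0.4474 -0.0181  0.0161] [-0.1109  0.2139  0.2636]
0.32 [ 0.463  -0.015   0.0161] [-0.9061  0.4708 -0.6083]
0.4 [ 0.4786 -0.0119  0.0161] [-0.4743 -0.275   0.42  ]
0.48 [ 0.494  -0.0088  0.0161] [ 0.5233 -0.8452 -0.3335]
0.56 [ 0.5087 -0.0057  0.016 ] [-0.2414  0.0567 -1.1433]
0.64 [ 0.5246 -0.0026  0.0161] [-0.9394 -0.2977 -0.7251]
0.72 [0.5402 0.0005 0.0161] [-1.1561 -0.4063  0.2324]
0.8 [0.5568 0.0037 0.0163] [-0.3625  0.8832  0.3137]
18.6667 [-0.0256  0.5927  2.0796  0.1161  0.1695  1.3928]
```

View pics/p4.png

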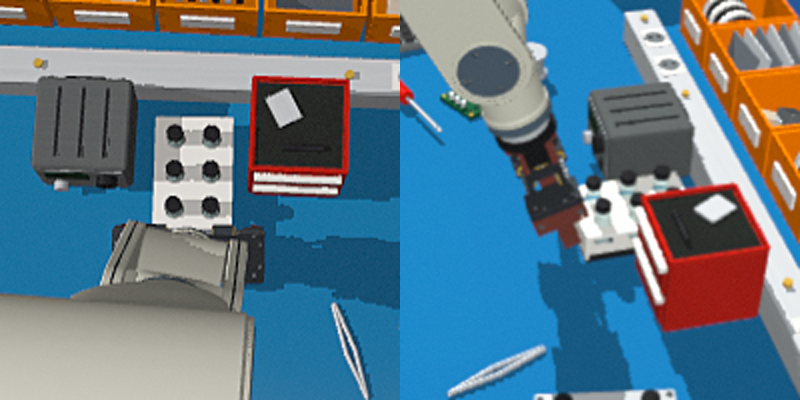

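All six vials stand in the rack, and it is almost square and well inside the bay. It still has about 4 cm to go before the rail. The six caps are at top pixels x of about 287 and 306, y of about 187 to 223. I'll check its yaw and finish with a force-limited push.

```bash
cat >> h.py <<'E'
def rackpose(n,seeds):
    im=read_camera(n); P=np.array([onz(n,dark(im,s,7)[0],.07)[0] for s in seeds])
    e=(P[4]+P[5]-P[0]-P[1])[:2]; return P[:,:2].mean(0),np.arctan2(e[1],e[0]),np.linalg.norm(e)/2
E
python3 - <<'E'
from h import *
np.set_printoptions(precision=4,suppress=True)
print(rackpose("top",[(287,222),(305,223),(287,204),(305,205),(288,187),(306,187)]))
C1=np.array([.68,.0125]); d=C1-C0; Y=.013
for s in (.87,.94):
    C=C0+s*d; y=.15+s*(Y-.15); movel(tcp(C,y,.010),frame=tq(y,.3),v=.05)
print(get_tcp_pos(),get_ft_force())
movel(tcp(C0+.95*d,Y,.010),frame=tq(Y,.3),v=.03)
h=movel(tcp(C1+[.02,.0003],Y,.010),v=.02,until_force=14)
print(h,get_tcp_pos(),get_ft_force(),get_ft_torque(),get_time(),get_joint_pos())
p=get_tcp_pos(); im=read_camera("top"); cv2.imwrite("pics/t5.png",cv2.cvtColor(cv2.resize(im[130:280,220:380],(640,600),interpolation=cv2.INTER_CUBIC),cv2.COLOR_RGB2BGR))
E
```

```text
(array([0.6422, 0.0074]), np.float64(0.038264772517338806), np.float64(0.09191564075576711))
[0.5838 0.0091 0.0162] [0.1208 0.5665 0.3911]
True [0.5921 0.0105 0.0149] [-0.5471 -0.1944  0.3515] [ 0.0239  0.1699 -0.0103] 20.625 [-0.0051  0.6212  1.9986  0.024   0.2275  1.5301]
```

View pics/t5.png

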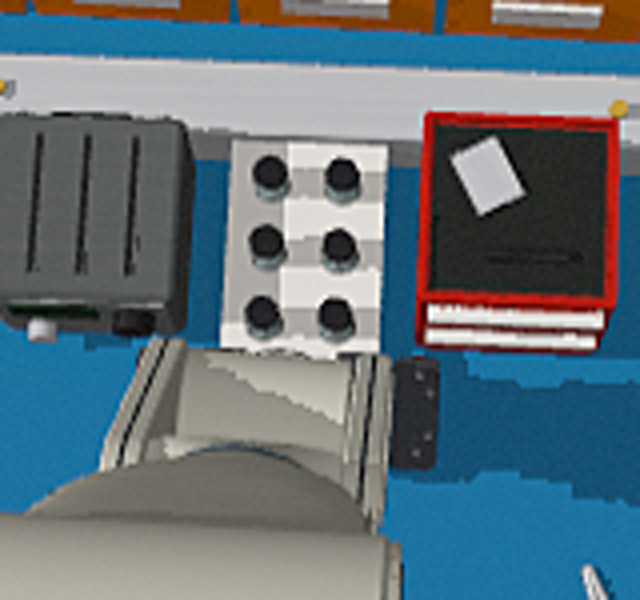

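The rack's far end meets the rail face at crop row ~140, and it stands mid-bay with all six caps upright. I'll measure its pose and press once more to confirm it is hard up and square.

Run:
```python
from h import *
np.set_printoptions(precision=4,suppress=True)
S=[(286,209),(304,209),(287,191),(305,192),(287,174),(305,174)]
print(rackpose("top",S))
Y=.013; p=np.array(get_tcp_pos())
h=movel([p[0]+.012,p[1],.016],frame=tq(Y,.3),v=.012,until_force=18)
print(h,get_tcp_pos(),get_ft_force(),get_ft_torque()); wait(.3); print(get_tcp_pos(),get_ft_force())
print(rackpose("top",S),get_time())
```

```text
(array([0.6771, 0.0113]), np.float64(0.019441514726689722), np.float64(0.09211306593926816))
True [0.5921 0.0106 0.0136] [-0.5794  0.1845  0.244 ] [0.0128 0.167  0.0335]
[0.592  0.0106 0.0133] [0.2979 0.6164 1.0446]
(array([0.6772, 0.0109]), np.float64(0.01014015747995082), np.float64(0.09180972061866677)) 21.7083
```

Run:
```python
from h import *
p=np.array(get_tcp_pos())
movel([p[0]-.05,p[1],.018],v=.08); movel([p[0]-.08,p[1],.2],v=.15); wait(.3)
im=read_camera("top"); s=read_camera("side")
print(rackpose("top",[(286,209),(304,209),(287,191),(305,192),(287,174),(305,174)]),get_time())
a=cv2.resize(im[130:280,220:380],(400,375),interpolation=cv2.INTER_CUBIC); b=cv2.resize(s[150:300,280:440],(400,375),interpolation=cv2.INTER_CUBIC)
cv2.imwrite("pics/f.png",cv2.cvtColor(np.hstack([a,b]),cv2.COLOR_RGB2BGR))
```

```text
(array([0.6773741 , 0.01101566]), np.float64(0.013751962710704222), np.float64(0.09178280161462768)) 24.3167
```

View pics/f.png

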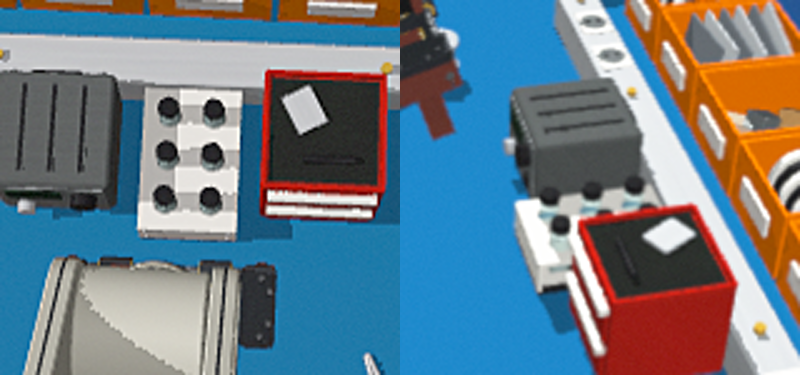

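The rack is square against the rail (measured yaw 0.014 against 0.013 for the rail). The six vials are upright, with caps at left-crop x of about 167 and 212. The arm is clear of everything, so I'm handing in.

```bash
python3 -c "
from station import *
print(job_done(),get_time())"
```

```text
the job is handed in; nothing more can be done
the job is handed in; nothing more can be done
```

The tall vial is seated in the rack's empty hole (hole2), and the rack is in its bay, square and hard up against the rail with all six vials upright; I handed the job in at about 24 s of the 72 s allowed, and the hand-in returned no verdict.

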